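# Unlatch the transfer box gate and hold it open

### The arm

A 6-joint arm with a two-finger parallel gripper is mounted at the origin on the work surface. World frame = base frame: x ahead of the robot, y to its left, z up, the work surface at z = 0. Lengths are in m, angles in rad, forces in N, time in s.
With the tool pointing down it reaches from about 0.275 to 0.725 m from the base axis. Payload 5.6 kg.
Tool frame: the origin (TCP) lies midway between the tips of the shut fingers; the grasp point (between the pads) lies 19 mm behind it; z points along the fingers, y is the line along which they close (so a half turn about z gives the same grasp; the last joint's range is limited). The gripper opens to 85 mm and grips with 20 to 120 N. Pads are 22 mm wide; open, the fingers measure 114 mm over their backs; the gripper's body (76 mm by 85 mm) begins 54 mm behind the grasp point. The pads swing forward as they close: fully open they stand 13 mm farther back than shut.
Start: joints at [1.608, 0.255, 0.108, 0, -1.424, -0.285], TCP at [0.135, 0.533, 0.231] pointing down, gripper open.
Joint ranges: [-2.95, 2.95], [-1.21, 1.97], [-1.09, 1.5], [-2.87, 1.71], [-2.94, -0.07], [-3.05, 3.05]. Speed limits (rad/s): [2.57, 2.57, 3.14, 3.14, 3.14, 3.14].

### API

Orientations are given as a unit quaternion [x, y, z, w].
In Python, from bench import bot gives the robot as it stands.
- The arm moves only by the tool move_arm, never from a script. Its argument "deltas" is text: rows parted by semicolons, each of 7 numbers parted by spaces: the shift along the tool's x, y, z scaled (see below), then the turn, a rotation vector about the tool's x, y, z scaled (see below), then the closure, from -1 (fully open) to 1 (shut), so that 0 is half open. In form: x y z wx wy wz grip; .... A call has exactly 10 rows; each row is the pose to reach, as a shift and turn from the pose commanded when the call began, along the tool's axes at that moment; what a row does not reach only later rows make up. The controller multiplies each number of a shift by 10 cm and each number of a turn by 90 degrees. A row lasts 1/12 s, in which the tool goes at most 41.7 mm and 7.16 degrees, less where a joint would pass 70% of its speed; a pose out of reach is approached as far as the arm can. A call with a number of a shift or a turn outside -1 to 1 is refused whole. A call with a gripper value outside its range is refused whole. The fingers move at their own pace and stop on an object; "grip_force" is the grip in N (left out, the last holds). Time passes only in rows, so rows that repeat a pose let the fingers close, or fill a call up. It gives the time, the measured TCP pose, the force, the opening and the grip force at its end, in the units of the state.
- bot.get_obs(): the state, without advancing time (a new reading comes with each control period).
- bot.read_camera(name): name is "side" or "top"; returns a dict with "image" (420x560x3 uint8, red, green, blue), "mtx" (3x3 intrinsics, pixels), "dist_coeffs" ([k1, k2, p1, p2, k3] as OpenCV has them; the pictures are not rectified), "eye" and "rotation" of the camera in the world. Camera axes: x right, y up, looking along -z (the intrinsics and any distortion apply to the point x, -y, -z); pixel columns grow to the right and rows downward; lengths in m; the calibration is good to about 2 mm. A picture is of the moment at which its call begins. There is no depth.
- bot.hand_in(): hands the job in; it is judged then, once.
The state is a dict: "time_s": time; "q": joint angles; "joint_vel": joint speeds; "joint_efforts": joint torques, N m; "eef_pos": TCP position; "tcp_rot": TCP orientation; "ft_force": force on the tool from outside, world axes, zero at the start; "ft_torque": the same for the moment, N m; "width": opening from 0.0 (shut) to 1.0 (fully open); "grip_force": force on a finger pad.
Only numpy, scipy, OpenCV 4.12 (cv2) and the standard library are available. Lean on these libraries where they do the work, as an engineer would, in place of code of your own. Each camera call takes 0.05 s, during which the arm holds its last target. There are 200 camera calls.

### The job

The next part is to be handed out of the small steel transfer box on the welding bench. On its roof, squeeze together the two lugs of the catch with round pegs first, and after that those of the catch with flat paddles, all the way so that they stay in; then take the gate by its upright post and swing it out, past the click of its detent, to about a right angle. The gate is sprung and would fall back, so finish while still holding the post with the gate wide open and still; leave the loose things lying around and inside the box alone.

Things in the scene. Friction and masses are not known exactly. Their poses are not given: they have to be found in the camera images.
- transfer_box: Fixed steel box, 220 mm deep, 290 wide, 130 high; gate at the front. Origin: foot of the gate's vertical hinge axis, at bench height. x points from the front into the box, y along the front (box and gate reach from y = +15 to -275 mm), z up. Front face at x = +8 mm. A 4 mm sill plate with the 13 mm high sprung detent dome reaches to x = -90 mm.
- gate (a joint): Gate angle, rad: 0 shut, grows as the free end swings out to the box's -x (clockwise seen from above), 1.57 square to the front, stop 1.75. Gate top z = 128 mm; two thin hooks on it reach over the roof to z = 145 mm. Locked until both catches are drawn. At the post the closing spring pulls 1.5 to 3.5 N and the detent (0.45 to 0.72 rad) adds some 10 N. Let go, it falls back slowly to about 0.7.
- gate_post (a point): Upright round steel handle post on the gate, 20 mm diameter, top at z = 198 mm, free down to z = 123 mm. Origin on its axis at the height to grip, z = 170 mm. With the gate shut it stands at x = -35, y = -150 mm in the transfer box's frame, in front of the gate; it moves and turns with the gate round the hinge axis (axes parallel to the box's at 0).
- round_catch_mid (a point): Middle of the catch with two round pegs (16 mm diameter, tops at z = 190 mm), at the height to squeeze, z = 172 mm; axes as the box's. Pegs on its y axis: 56 mm over both, 34 mm squeezed home. Roof 42 mm below, tongue and hook up to 27 mm below the point. The catches stand on the roof at x = 43, y = -75 and -180 mm in the box's frame; which is where changes.
- flat_catch_mid (a point): Same for the catch with two flat paddles (8 mm thick, 30 mm wide along x, top at z = 190 mm): outer faces 28 mm to either side along y, 56 mm over both; fully squeezed 34 mm over both.
- round_catch_outer (a joint): How far the round peg on the -y side is pushed inward, m: 0 out to 0.011 home. Slides with about 3 N of friction and stays where it is left. Counts as squeezed beyond 0.006.
- round_catch_inner (a joint): Same for the round peg on the +y side.
- flat_catch_outer (a joint): Same for the flat paddle on the -y side.
- flat_catch_inner (a joint): Same for the flat paddle on the +y side.
- flange: Loose steel ring, 72 mm diameter, 20 mm high, inside the box: leave alone. Origin under its centre.
- tin: Loose plain metal can, 60 mm diameter, 85 mm high, left (+y) of the box: leave alone. Origin under its centre.
- brush: Loose hand brush lying right (-y) of the box: leave alone.
- magnet: Loose square welding magnet, 70 x 70 x 16 mm, right (-y) of the box: leave alone. Origin under its centre.

How it is judged:
On the way, in this order (a step that is already met when the one before it is completed fails the run):
1. both round pegs squeezed in, the flat paddles still out (value of joint each of round_catch_outer, round_catch_inner above 0.006 m and not (value of joint any of flat_catch_outer, flat_catch_inner above 0.006 m) and value of joint gate below 0.1 rad), for 0.2 s.
2. both flat paddles squeezed in, gate still shut (value of joint each of flat_catch_outer, flat_catch_inner, round_catch_outer, round_catch_inner above 0.006 m and value of joint gate below 0.1 rad), for 0.2 s.
3. gate swung past its detent (value of joint gate above 0.8 rad), for 0.2 s.
At the end, for the whole second after the job is handed in: The gate stands still at 1.25 rad or more (about square to the front; under 0.15 rad/s) with the robot's fingers still on its post (touching, grasp point within 60 mm of the post's grip point), and all four lugs are still squeezed in (more than 5 mm) (value of joint gate between 1.25 and 1.78 rad and velocity of joint gate between -0.15 and 0.15 rad/s and contact force between the fingers and transfer_box above 0.5 N and distance between the grasp point and gate_post below 0.06 m and value of joint each of round_catch_outer, round_catch_inner, flat_catch_outer, flat_catch_inner above 0.005 m); the arm keeps its last pose, push and grip.
It fails at once if a loose bystander was moved by more than 20 mm (distance of any of flange, tin, brush, magnet from where it was at the start of the episode above 0.02 m).
It also fails if it takes over 61 s, if anything falls off the work surface, if the arm or the gripper's body presses on something with over 40 N, if the wrist force passes 120 N, or if a joint passes its speed limit or range.

## Working session

There is one attempt and no reset: what is moved stays moved. The work goes in short steps, Python scripts to look and compute and a tool call to move; the robot and the scene stay as the last step left them, time stands still between calls to the robot, and variables do not carry over. Pictures are saved under pics/ and viewed, at most 10 in all, crops included, and the job is handed in when it is done.

Besides the shell and the picture viewer there is one more tool, called after "Request:" by a JSON object that holds its "fn" and its "kwargs". move_arm: Moves the arm, as the interface text tells. Its arguments: {"type":"object","properties":{"deltas":{"type":"string"},"grip_force":{"type":"number"}},"required":["deltas"]}

```bash
mkdir -p pics; ls; python3 - <<'E'
from bench import bot
import cv2,json
o=bot.get_obs();print(o)
for n in("side","top"):
    c=bot.read_camera(n);cv2.imwrite(f"pics/{n}0.png",c["image"][...,::-1])
    print(n,c["mtx"],c["dist_coeffs"],c["eye"],c["rotation"])
E
```

```text
pics
{'time_s': 0.0, 'q': array([ 1.60764803e+00,  2.55750681e-01,  1.07014748e-01, -4.90544395e-04,
       -1.42391779e+00, -2.84595285e-01]), 'joint_vel': array([ 1.03711980e-03, -1.57830475e-04, -2.06450922e-04,  5.78965772e-04,
       -2.78009715e-03, -9.75683529e-05]), 'joint_efforts': array([ 1.00877637e-04, -3.86626303e+01,  2.37935936e+01,  5.36519140e+00,
       -6.23814456e-03, -5.89700193e-06]), 'eef_pos': array([0.13468787, 0.5327375 , 0.23039549]), 'tcp_rot': array([ 9.92332774e-01, -1.23591035e-01, -9.08492402e-05,  9.55553192e-04]), 'ft_force': array([-0.16513467,  0.12255487, -0.02614339]), 'ft_torque': array([-0.04002204, -0.02468389,  0.05085774]), 'grip_force': 0.0, 'width': 1.001748495462299}
side [[478.95007102   0.         272.57369784]
 [  0.         478.95007102 209.23169094]
 [  0.           0.           1.        ]] [0.00182726 0.         0.         0.         0.        ] [0.26791963 0.57943833 0.86435847] [-0.08542121  0.35251447  0.90722583 -0.21302125]
top [[404.93891338   0.         275.52093346]
 [  0.         404.93891338 214.30250387]
 [  0.           0.           1.        ]] [0.00312835 0.         0.         0.         0.        ] [ 0.45402193 -0.00863314  1.15581994] [-0.03736628  0.0385723   0.71343297 -0.69866253]
```

View pics/side0.png

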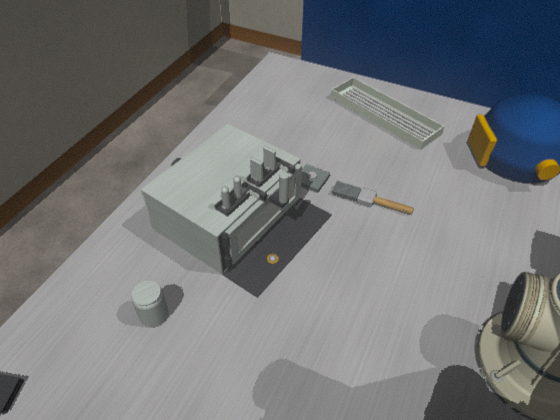

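View pics/top0.png

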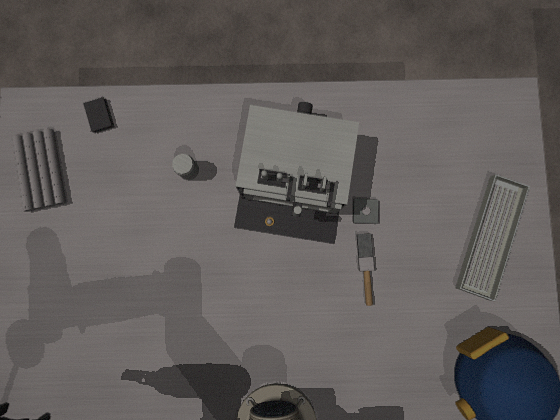

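The side view shows the box at about (145–330, 125–295), with the round pegs near (232,190), the paddles near (263,165) and the post near (284,185). In the top view the round catch is on the left (+y) at (272,178), the flat catch at (316,185) and the post at (297,210). I'll enlarge both.

```bash
python3 - <<'E'
import cv2
for n,(x,y,w,h,s) in dict(top=(225,90,165,150,4),side=(135,115,200,190,3)).items():
    i=cv2.imread(f"pics/{n}0.png")[y:y+h,x:x+w]
    i=cv2.resize(i,None,fx=s,fy=s,interpolation=cv2.INTER_CUBIC)
    i=cv2.convertScaleAbs(i,alpha=1.5 if n=="top" else 1)
    for k in range(0,w,20): cv2.putText(i,str(x+k),(k*s,10),0,.35,(0,0,255));cv2.line(i,(k*s,12),(k*s,18),(0,0,255))
    for k in range(0,h,20): cv2.putText(i,str(y+k),(0,k*s+4),0,.35,(0,0,255))
    cv2.imwrite(f"pics/{n}0c.png",i)
E
```

```text
(no output)
```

View pics/top0c.png

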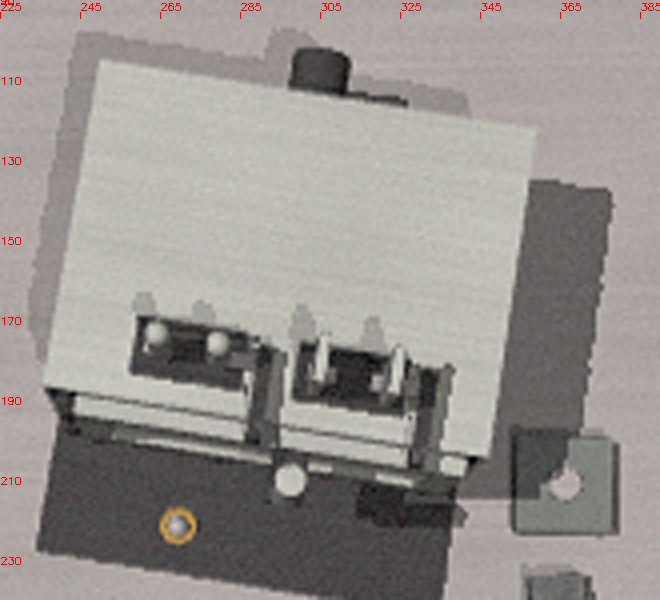

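View pics/side0c.png

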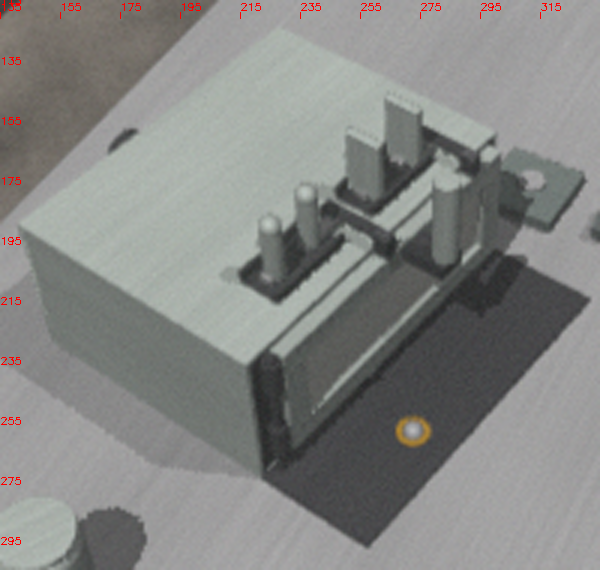

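The pixels needed are readable in both crops: roof corners, sill corners, peg tops, paddle tops and post top. Next I'll cast rays onto the known heights and fit a planar pose.

```bash
cat > h.py <<'E'
import numpy as np,cv2
from scipy.spatial.transform import Rotation as R
def ray(c,uv,z):
    p=cv2.undistortPoints(np.array([[uv]],float),c["mtx"],np.array(c["dist_coeffs"]))[0,0]
    r=np.array(c["rotation"]); r=R.from_quat(r).as_matrix() if r.size==4 else r
    d=r@np.array([p[0],-p[1],-1]);e=np.array(c["eye"]);return e+d*(z-e[2])/d[2]
def fit(B,W): # planar rigid B->W
    b,w=B.mean(0),W.mean(0);b0,w0=B-b,W-w
    a=np.arctan2((b0[:,0]*w0[:,1]-b0[:,1]*w0[:,0]).sum(),(b0*w0).sum())
    M=np.array([[np.cos(a),-np.sin(a)],[np.sin(a),np.cos(a)]]);return a,M,w-M@b
E
python3 - <<'E'
from h import *
from bench import bot
F={"top":lambda u,v:(225+u/4,90+v/4),"side":lambda u,v:(135+u/3,115+v/3)}
P={"top":[((99,60),228,15,130),((537,128),228,-275,130),((488,458),8,-275,130),((44,386),8,15,130),((37,549),-90,15,4),((290,479),-35,-150,198),((187,338),43,-75,188),((359,362),43,-180,190)],
"side":[((20,228),228,15,130),((280,28),228,-275,130),((248,362),8,15,130),((495,138),8,-275,130),((368,547),-90,15,4),((588,300),-90,-275,4),((450,180),-35,-150,198),((288,200),43,-75,188),((384,117),43,-180,190)]}
B=[];W=[]
for n in P:
    c=bot.read_camera(n);b=np.array([p[1:3] for p in P[n]])/1e3
    w=np.array([ray(c,F[n](*p[0]),p[3]/1e3)[:2] for p in P[n]])
    a,M,t=fit(b,w);print(n,a,t,((w-(b@M.T+t))*1e3).round(1).tolist());B.append(b);W.append(w)
a,M,t=fit(np.vstack(B),np.vstack(W));print(a,t)
for n,q in dict(round=(43,-75),flat=(43,-180),post=(-35,-150)).items():print(n,M@(np.array(q)/1e3)+t)
print(bot.get_obs()["time_s"])
E
```

```text
top -0.1822145875075178 [0.62818787 0.07651856] [[-0.7, 0.1], [-0.1, -0.0], [-0.2, 0.7], [-0.3, -1.5], [1.2, -1.1], [0.5, 0.7], [-1.1, 0.8], [0.6, 0.2]]
side -0.18434619198236268 [0.62630707 0.08104504] [[-3.8, 1.7], [-1.4, 1.8], [0.9, -4.3], [-1.1, 7.0], [0.1, -0.3], [2.2, 2.5], [-1.1, -1.1], [2.5, -4.2], [1.5, -3.1]]
-0.18448552132449547 [0.62733228 0.07895062]
round [ 0.65584454 -0.00266464]
flat [ 0.63658326 -0.10588287]
post [ 0.56541008 -0.06208356]
0.2
```

Request:
{"fn": "move_arm", "kwargs": {"deltas": "0.1 0.1 -0.03 0 0 -0.004 -1; 0.2 0.2 -0.06 0 0 -0.008 -1; 0.3 0.3 -0.09 0 0 -0.012 -1; 0.4 0.4 -0.12 0 0 -0.017 -1; 0.5 0.5 -0.15 0 0 -0.021 -1; 0.6 0.6 -0.18 0 0 -0.025 -1; 0.7 0.7 -0.21 0 0 -0.029 -1; 0.8 0.8 -0.24 0 0 -0.033 -1; 0.9 0.9 -0.27 0 0 -0.037 -1; 1 1 -0.3 0 0 -0.0416 -1", "grip_force": 60}}

```text
time_s: 1.03
eef_pos: [0.208, 0.4104, 0.2617]
tcp_rot: [0.996, -0.091, 0.0, -0.0]
ft_force: [0.2, -0.2, 0.7]
width: 1.002
grip_force: 0.0
```

Request:
{"fn": "move_arm", "kwargs": {"deltas": "0.09 0.055 0 0 0 0 -1; 0.17 0.11 0 0 0 0 -1; 0.26 0.165 0 0 0 0 -1; 0.35 0.22 0 0 0 0 -1; 0.43 0.27 0 0 0 0 -1; 0.52 0.33 0 0 0 0 -1; 0.6 0.38 0 0 0 0 -1; 0.69 0.44 0 0 0 0 -1; 0.78 0.49 0 0 0 0 -1; 0.86 0.545 0 0 0 0 -1"}}

```text
time_s: 1.87
eef_pos: [0.2828, 0.3419, 0.2612]
tcp_rot: [0.996, -0.091, 0.0, 0.0]
ft_force: [-0.5, 0.5, 0.0]
width: 1.001
grip_force: 0.0
```

Request:
{"fn": "move_arm", "kwargs": {"deltas": "0.09 0.055 0 0 0 0 -1; 0.17 0.11 0 0 0 0 -1; 0.26 0.165 0 0 0 0 -1; 0.35 0.22 0 0 0 0 -1; 0.43 0.27 0 0 0 0 -1; 0.52 0.33 0 0 0 0 -1; 0.6 0.38 0 0 0 0 -1; 0.69 0.44 0 0 0 0 -1; 0.78 0.49 0 0 0 0 -1; 0.86 0.545 0 0 0 0 -1"}}

```text
time_s: 2.7
eef_pos: [0.3575, 0.2726, 0.2612]
tcp_rot: [0.996, -0.091, 0.0, 0.0]
ft_force: [0.3, -0.0, -0.4]
width: 0.997
grip_force: 0.0
```

Request:
{"fn": "move_arm", "kwargs": {"deltas": "0.09 0.055 0 0 0 0 -1; 0.17 0.11 0 0 0 0 -1; 0.26 0.165 0 0 0 0 -1; 0.35 0.22 0 0 0 0 -1; 0.43 0.27 0 0 0 0 -1; 0.52 0.33 0 0 0 0 -1; 0.6 0.38 0 0 0 0 -1; 0.69 0.44 0 0 0 0 -1; 0.78 0.49 0 0 0 0 -1; 0.86 0.545 0 0 0 0 -1"}}

```text
time_s: 3.53
eef_pos: [0.4322, 0.2034, 0.2612]
tcp_rot: [0.996, -0.091, 0.0, -0.0]
ft_force: [-0.9, -0.3, 0.4]
width: 0.999
grip_force: 0.0
```

Request:
{"fn": "move_arm", "kwargs": {"deltas": "0.09 0.055 0 0 0 0 -1; 0.17 0.11 0 0 0 0 -1; 0.26 0.165 0 0 0 0 -1; 0.35 0.22 0 0 0 0 -1; 0.43 0.27 0 0 0 0 -1; 0.52 0.33 0 0 0 0 -1; 0.6 0.38 0 0 0 0 -1; 0.69 0.44 0 0 0 0 -1; 0.78 0.49 0 0 0 0 -1; 0.86 0.545 0 0 0 0 -1"}}

```text
time_s: 4.37
eef_pos: [0.5068, 0.1343, 0.2612]
tcp_rot: [0.996, -0.091, -0.0, -0.0]
ft_force: [-0.2, 0.5, 0.6]
width: 1.002
grip_force: 0.0
```

Request:
{"fn": "move_arm", "kwargs": {"deltas": "0.09 0.055 0 0 0 0 -1; 0.17 0.11 0 0 0 0 -1; 0.26 0.165 0 0 0 0 -1; 0.35 0.22 0 0 0 0 -1; 0.43 0.27 0 0 0 0 -1; 0.52 0.33 0 0 0 0 -1; 0.6 0.38 0 0 0 0 -1; 0.69 0.44 0 0 0 0 -1; 0.78 0.49 0 0 0 0 -1; 0.86 0.545 0 0 0 0 -1"}}

```text
time_s: 5.2
eef_pos: [0.5815, 0.065, 0.2612]
tcp_rot: [0.996, -0.091, -0.0, 0.0]
ft_force: [-0.3, 1.0, 0.1]
width: 1.0
grip_force: 0.0
```

Request:
{"fn": "move_arm", "kwargs": {"deltas": "0.09 0.055 0 0 0 0 -1; 0.17 0.11 0 0 0 0 -1; 0.26 0.165 0 0 0 0 -1; 0.35 0.22 0 0 0 0 -1; 0.43 0.27 0 0 0 0 -1; 0.52 0.33 0 0 0 0 -1; 0.6 0.38 0 0 0 0 -1; 0.7 0.44 0 0 0 0 -1; 0.78 0.49 0 0 0 0 -1; 0.86 0.54 0 0 0 0 -1"}}

```text
time_s: 6.03
eef_pos: [0.6562, -0.0037, 0.2612]
tcp_rot: [0.996, -0.091, -0.0, 0.0]
ft_force: [-0.6, -0.2, 0.6]
width: 1.002
grip_force: 0.0
```

```bash
python3 - <<'E'
from bench import bot
import cv2
print(bot.get_obs()["eef_pos"])
i=bot.read_camera("side")["image"][100:270,160:380,::-1]
cv2.imwrite("pics/side1.png",cv2.resize(i,None,fx=3.5,fy=3.5,interpolation=cv2.INTER_CUBIC))
E
```

```text
[ 0.65617812 -0.00367966  0.26116662]
```

View pics/side1.png

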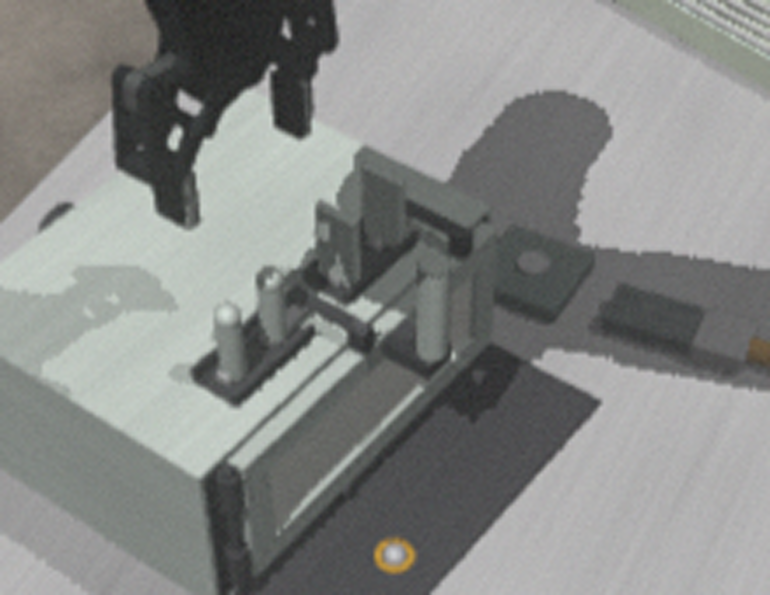

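The fingers hang above the round catch, roughly centred on the pegs at crop (230,315) and (270,275), and the paddles are clear. Next: descend, then squeeze.

Request:
{"fn": "move_arm", "kwargs": {"deltas": "0 0 0.13 0 0 0 -1; 0 0 0.26 0 0 0 -1; 0 0 0.39 0 0 0 -1; 0 0 0.52 0 0 0 -1; 0 0 0.65 0 0 0 -1; 0 0 0.77 0 0 0 -1; 0 0 0.88 0 0 0 -1; 0 0 0.95 0 0 0 -1; 0 0 1 0 0 0 -1; 0 0 1 0 0 0 -1"}}

```text
time_s: 6.92
eef_pos: [0.6551, -0.003, 0.1603]
tcp_rot: [0.996, -0.091, -0.001, 0.0]
ft_force: [0.3, 0.1, -0.9]
width: 1.0
grip_force: 0.0
```

Request:
{"fn": "move_arm", "kwargs": {"deltas": "0 0 0.03 0 0 0 -0.6; 0 0 0.06 0 0 0 -0.4; 0 0 0.06 0 0 0 -0.2; 0 0 0.06 0 0 0 0; 0 0 0.06 0 0 0 0.2; 0 0 0.06 0 0 0 0.4; 0 0 0.06 0 0 0 0.6; 0 0 0.06 0 0 0 0.8; 0 0 0.06 0 0 0 1; 0 0 0.06 0 0 0 1", "grip_force": 40}}

```text
time_s: 7.75
eef_pos: [0.656, -0.003, 0.157]
tcp_rot: [0.996, -0.091, 0.001, -0.0]
ft_force: [-2.4, 0.2, 5.6]
width: 0.379
grip_force: 39.7
```

Request:
{"fn": "move_arm", "kwargs": {"deltas": "0 0 0 0 0 0 1; 0 0 0 0 0 0 0.5; 0 0 0 0 0 0 0; 0 0 0 0 0 0 -0.5; 0 0 0 0 0 0 -1; 0 0 0 0 0 0 -1; 0 0 -0.15 0 0 0 -1; 0 0 -0.35 0 0 0 -1; 0 0 -0.55 0 0 0 -1; 0 0 -0.75 0 0 0 -1"}}

```text
time_s: 8.58
eef_pos: [0.6553, -0.003, 0.2308]
tcp_rot: [0.996, -0.091, -0.0, 0.0]
ft_force: [0.6, -0.3, -0.1]
width: 0.997
grip_force: 0.0
```

Request:
{"fn": "move_arm", "kwargs": {"deltas": "0 0.05 0 0 0 0 -1; 0 0.15 0 0 0 0 -1; 0 0.3 0 0 0 0 -1; 0 0.45 0 0 0 0 -1; 0 0.6 0 0 0 0 -1; 0 0.75 0 0 0 0 -1; 0 0.87 0 0 0 0 -1; 0 0.95 0 0 0 0 -1; 0 1 0 0 0 0 -1; 0 1 0 0 0 0 -1"}}

```text
time_s: 9.42
eef_pos: [0.6371, -0.1025, 0.2303]
tcp_rot: [0.996, -0.092, 0.0, 0.0]
ft_force: [-0.5, 0.1, -0.3]
width: 0.998
grip_force: 0.0
```

```bash
python3 - <<'E'
from bench import bot
import cv2
print(bot.get_obs()["eef_pos"])
i=bot.read_camera("side")["image"][100:270,160:380,::-1]
cv2.imwrite("pics/side2.png",cv2.resize(i,None,fx=3.5,fy=3.5,interpolation=cv2.INTER_CUBIC))
E
```

```text
[ 0.63714473 -0.10248419  0.23031979]
```

View pics/side2.png

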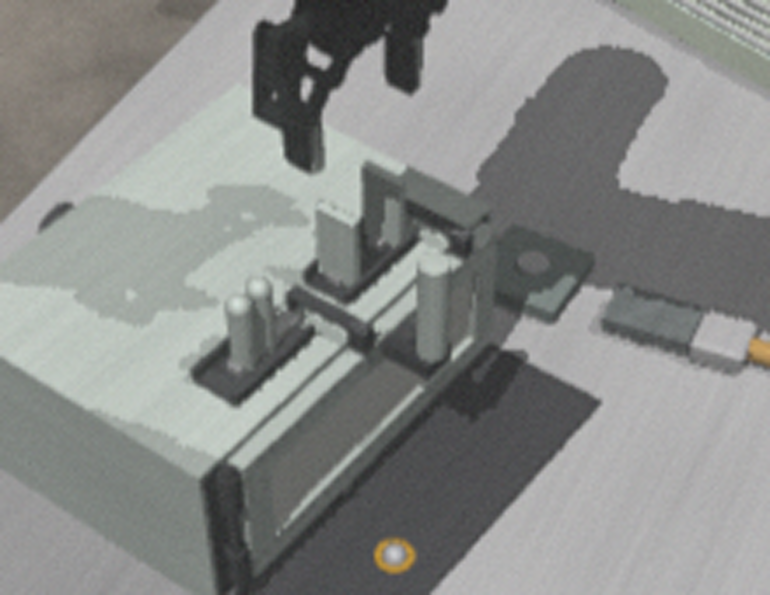

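The pegs now stand close together at crop (238,310) and (260,285), so they are home. The fingers hang above the paddles. Next: descend and squeeze those.

Request:
{"fn": "move_arm", "kwargs": {"deltas": "0 0.05 0.05 0 0 0 -1; 0 0.05 0.15 0 0 0 -1; 0 0.05 0.27 0 0 0 -1; 0 0.05 0.39 0 0 0 -1; 0 0.05 0.5 0 0 0 -1; 0 0.05 0.6 0 0 0 -1; 0 0.05 0.68 0 0 0 -1; 0 0.05 0.73 0 0 0 -1; 0 0.05 0.75 0 0 0 -1; 0 0.05 0.75 0 0 0 -1"}}

```text
time_s: 10.3
eef_pos: [0.6363, -0.1062, 0.1548]
tcp_rot: [0.996, -0.091, -0.0, 0.0]
ft_force: [-0.0, 0.1, -0.1]
width: 0.996
grip_force: 0.0
```

Request:
{"fn": "move_arm", "kwargs": {"deltas": "0 0 0 0 0 0 -0.6; 0 0 0 0 0 0 -0.4; 0 0 0 0 0 0 -0.2; 0 0 0 0 0 0 0; 0 0 0 0 0 0 0.2; 0 0 0 0 0 0 0.4; 0 0 0 0 0 0 0.6; 0 0 0 0 0 0 0.8; 0 0 0 0 0 0 1; 0 0 0 0 0 0 1", "grip_force": 40}}

```text
time_s: 11.13
eef_pos: [0.6373, -0.1064, 0.1572]
tcp_rot: [0.996, -0.091, 0.002, 0.0]
ft_force: [-1.1, 0.2, 6.5]
width: 0.389
grip_force: 40.7
```

Request:
{"fn": "move_arm", "kwargs": {"deltas": "0 0 0 0 0 0 1; 0 0 0 0 0 0 0.5; 0 0 0 0 0 0 0; 0 0 0 0 0 0 -0.5; 0 0 0 0 0 0 -1; 0 0 0 0 0 0 -1; 0 0 -0.15 0 0 0 -1; 0 0 -0.35 0 0 0 -1; 0 0 -0.55 0 0 0 -1; 0 0 -0.75 0 0 0 -1"}}

```text
time_s: 11.97
eef_pos: [0.6362, -0.1062, 0.2308]
tcp_rot: [0.996, -0.091, -0.0, 0.0]
ft_force: [0.7, 0.5, -0.2]
width: 1.001
grip_force: 0.0
```

Both paddles squeezed (opening ≈ 33 mm). Next, go to the post.

Request:
{"fn": "move_arm", "kwargs": {"deltas": "-0.08 -0.03 0 0 0 0 -1; -0.2 -0.07 0 0 0 0 -1; -0.32 -0.12 0 0 0 0 -1; -0.44 -0.16 0 0 0 0 -1; -0.55 -0.2 0 0 0 0 -1; -0.65 -0.24 0 0 0 0 -1; -0.72 -0.27 0 0 0 0 -1; -0.78 -0.29 0 0 0 0 -1; -0.78 -0.29 0 0 0 0 -1; -0.78 -0.29 0 0 0 0 -1"}}

```text
time_s: 12.8
eef_pos: [0.5651, -0.0636, 0.2304]
tcp_rot: [0.996, -0.091, 0.0, 0.0]
ft_force: [-0.4, 0.2, -0.3]
width: 0.997
grip_force: 0.0
```

```bash
python3 - <<'E'
from bench import bot
import cv2
print(bot.get_obs()["eef_pos"])
i=bot.read_camera("side")["image"][100:270,160:380,::-1]
cv2.imwrite("pics/side3.png",cv2.resize(i,None,fx=3.5,fy=3.5,interpolation=cv2.INTER_CUBIC))
E
```

```text
[ 0.56506002 -0.06355982  0.23036814]
```

View pics/side3.png

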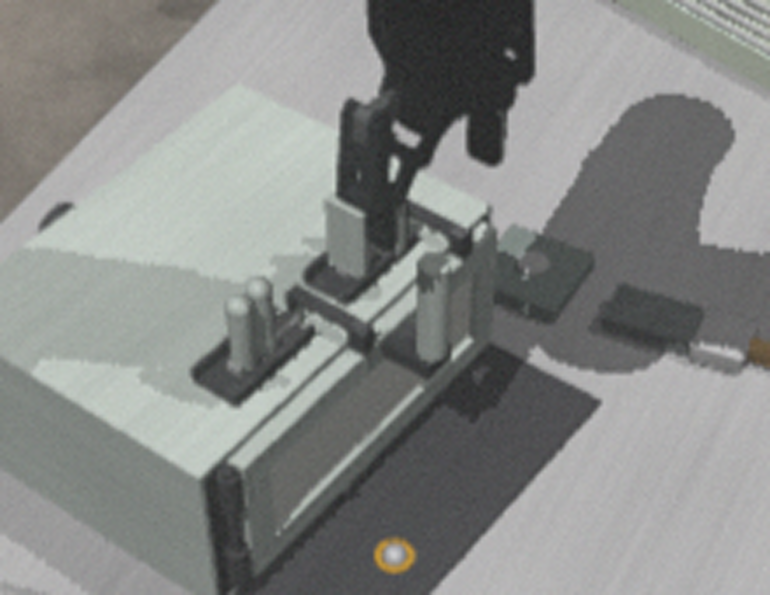

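The paddles stand close together at crop (345,235) and (400,225), so they are in. The fingers straddle the post top at (435,260). Next: descend and grip.

Request:
{"fn": "move_arm", "kwargs": {"deltas": "0 0 0.05 0 0 0 -1; 0 0 0.15 0 0 0 -1; 0 0 0.27 0 0 0 -1; 0 0 0.39 0 0 0 -1; 0 0 0.5 0 0 0 -1; 0 0 0.6 0 0 0 -1; 0 0 0.68 0 0 0 -1; 0 0 0.73 0 0 0 -1; 0 0 0.76 0 0 0 -1; 0 0 0.76 0 0 0 -1"}}

```text
time_s: 13.68
eef_pos: [0.5648, -0.0636, 0.1536]
tcp_rot: [0.996, -0.091, -0.0, 0.0]
ft_force: [0.4, 0.1, -0.8]
width: 0.998
grip_force: 0.0
```

Request:
{"fn": "move_arm", "kwargs": {"deltas": "0 0 0 0 0 0 -0.6; 0 0 0 0 0 0 -0.3; 0 0 0 0 0 0 0; 0 0 0 0 0 0 0.2; 0 0 0 0 0 0 0.4; 0 0 0 0 0 0 0.6; 0 0 0 0 0 0 0.8; 0 0 0 0 0 0 1; 0 0 0 0 0 0 1; 0 0 0 0 0 0 1", "grip_force": 80}}

```text
time_s: 14.52
eef_pos: [0.5653, -0.0626, 0.1548]
tcp_rot: [0.996, -0.091, 0.001, -0.001]
ft_force: [-1.3, 4.1, 3.8]
width: 0.212
grip_force: 77.8
```

```bash
python3 - <<'E'
import numpy as np
# post path in box axes; tool x = box x, tool y = -box y (10 cm units)
for t in np.arange(0,1.61,.1):
    c,s=np.cos(t),np.sin(t);x,y=-.035,-.15
    print(round(t,2),round((x*c+y*s-x)*10,3),round(-(-x*s+y*c-y)*10,3))
E
```

```text
0.0 0.0 -0.0
0.1 -0.148 -0.042
0.2 -0.291 -0.099
0.3 -0.428 -0.17
0.4 -0.556 -0.255
0.5 -0.676 -0.351
0.6 -0.786 -0.46
0.7 -0.884 -0.578
0.8 -0.97 -0.706
0.9 -1.043 -0.842
1.0 -1.101 -0.984
1.1 -1.146 -1.132
1.2 -1.175 -1.283
1.3 -1.189 -1.436
1.4 -1.188 -1.59
1.5 -1.171 -1.743
1.6 -1.139 -1.894
```

Request:
{"fn": "move_arm", "kwargs": {"deltas": "-0.06 -0.016 0 0 0 0 1; -0.12 -0.033 0 0 0 0 1; -0.178 -0.053 0 0 0 0 1; -0.235 -0.075 0 0 0 0 1; -0.291 -0.099 0 0 0 0 1; -0.347 -0.127 0 0 0 0 1; -0.4 -0.155 0 0 0 0 1; -0.454 -0.186 0 0 0 0 1; -0.506 -0.22 0 0 0 0 1; -0.556 -0.255 0 0 0 0 1"}}

```text
time_s: 15.35
eef_pos: [0.5139, -0.0292, 0.1547]
tcp_rot: [0.996, -0.091, -0.0, 0.001]
ft_force: [-0.2, -2.6, 5.0]
width: 0.218
grip_force: 79.2
```

Request:
{"fn": "move_arm", "kwargs": {"deltas": "-0.061 -0.047 0 0 0 0 1; -0.12 -0.096 0 0 0 0 1; -0.177 -0.149 0 0 0 0 1; -0.23 -0.205 0 0 0 0 1; -0.28 -0.263 0 0 0 0 1; -0.328 -0.323 0 0 0 0 1; -0.373 -0.386 0 0 0 0 1; -0.414 -0.451 0 0 0 0 1; -0.452 -0.518 0 0 0 0 1; -0.487 -0.587 0 0 0 0 1"}}

```text
time_s: 16.18
eef_pos: [0.4719, 0.0338, 0.1546]
tcp_rot: [0.996, -0.092, -0.005, 0.005]
ft_force: [-19.1, -9.6, 21.2]
width: 0.216
grip_force: 77.3
```

```bash
python3 - <<'E'
from bench import bot
import cv2
o=bot.get_obs();print(o["eef_pos"],o["ft_force"])
i=bot.read_camera("side")["image"][100:270,160:380,::-1]
cv2.imwrite("pics/side4.png",cv2.resize(i,None,fx=3.5,fy=3.5,interpolation=cv2.INTER_CUBIC))
E
```

```text
[0.47192195 0.03377997 0.15455074] [-19.13662503  -9.60374305  21.17470966]
```

View pics/side4.png

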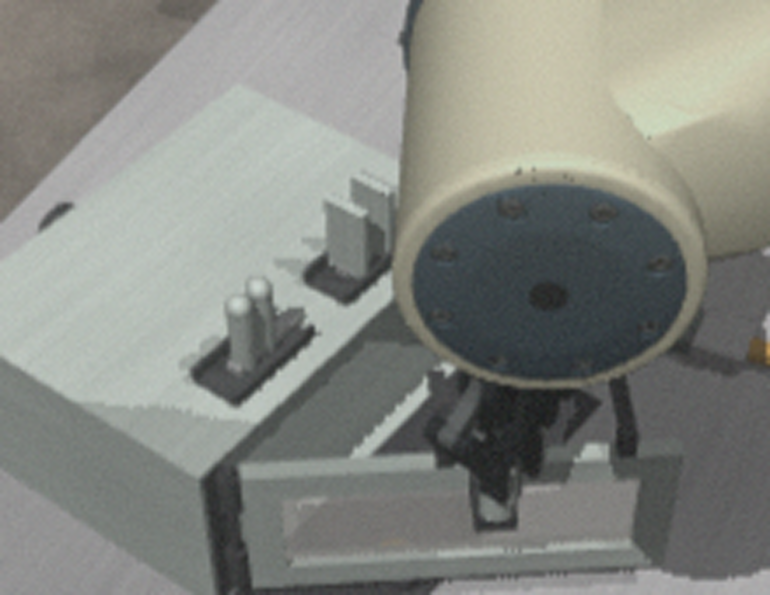

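The gate stands at about 0.9 rad with the post in the fingers, past the detent, and all four lugs are still in. The outward force of about 21 N is odd, so I'll hold still and read it again.

Request:
{"fn": "move_arm", "kwargs": {"deltas": "0 0 0 0 0 0 1; 0 0 0 0 0 0 1; 0 0 0 0 0 0 1; 0 0 0 0 0 0 1; 0 0 0 0 0 0 1; 0 0 0 0 0 0 1; 0 0 0 0 0 0 1; 0 0 0 0 0 0 1; 0 0 0 0 0 0 1; 0 0 0 0 0 0 1"}}

```text
time_s: 17.07
eef_pos: [0.4715, 0.0348, 0.1545]
tcp_rot: [0.996, -0.091, -0.005, 0.004]
ft_force: [-18.4, -8.0, 19.4]
width: 0.215
grip_force: 77.7
```

```bash
python3 - <<'E'
from bench import bot
o=bot.get_obs();print(o["eef_pos"],o["ft_force"],o["ft_torque"],o["tcp_rot"],o["q"],o["grip_force"])
E
```

```text
[0.47153451 0.0347714  0.15454067] [-18.43197308  -7.98254391  19.44985468] [-2.5954309   6.27139995 -0.05826934] [ 0.99580042 -0.09131584 -0.00539834  0.00371393] [ 0.40736414  0.15099542 -0.22339434  0.0014516  -1.2094415   0.98001974] 77.6973044872284
```

The tool slipped about 9 mm along the post at the detent, so my arc is now offset. I'll continue with the corrected arc and a firmer grip.

Request:
{"fn": "move_arm", "kwargs": {"deltas": "-0.065 0.02 0 0 0 0 1; -0.116 -0.07 0 0 0 0 1; -0.144 -0.142 0 0 0 0 1; -0.168 -0.215 0 0 0 0 1; -0.189 -0.29 0 0 0 0 1; -0.205 -0.365 0 0 0 0 1; -0.218 -0.441 0 0 0 0 1; -0.226 -0.517 0 0 0 0 1; -0.232 -0.594 0 0 0 0 1; -0.233 -0.671 0 0 0 0 1", "grip_force": 90}}

```text
time_s: 17.9
eef_pos: [0.4539, 0.1059, 0.1486]
tcp_rot: [0.996, -0.092, -0.014, 0.004]
ft_force: [-30.0, -0.5, 2.3]
width: 0.001
grip_force: 0.0
```

```bash
python3 - <<'E'
from bench import bot
import numpy as np
o=bot.get_obs();print(o["eef_pos"],o["ft_force"],o["width"])
M=np.array([[.983,.1815],[-.1815,.983]]);b=M.T@(o["eef_pos"][:2]-[.628,.077]);print(b,np.hypot(*b))
E
```

```text
[0.45385466 0.10594619 0.14856693] [-30.044832    -0.54979505   2.32322782] 0.0010887491831259421
[-0.1764386  -0.00315327] 0.17646677551342282
```

```bash
python3 - <<'E'
from bench import bot
import cv2,numpy as np
a=bot.read_camera("side")["image"][150:320,190:380,::-1]
b=bot.read_camera("top")["image"][140:310,210:380,::-1]
r=lambda i:cv2.resize(i,(400,int(400*i.shape[0]/i.shape[1])),interpolation=cv2.INTER_CUBIC)
a,b=r(a),cv2.convertScaleAbs(r(b),alpha=1.8);h=max(len(a),len(b))
p=lambda i:np.vstack([i,np.zeros((h-len(i),400,3),np.uint8)])
cv2.imwrite("pics/both5.png",np.hstack([p(a),p(b)]))
print(bot.get_obs()["ft_force"])
E
```

```text
[-25.74242122   0.23093707  -3.07299484]
```

View pics/both5.png

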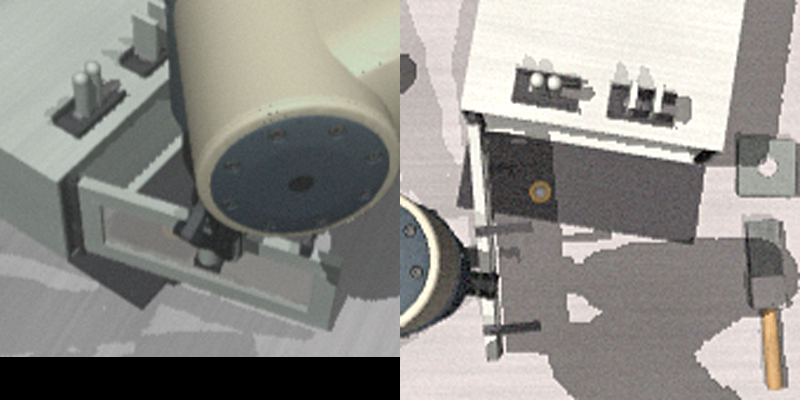

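The fingers slipped off the post's outer side; the gate is held only by friction at about 1.3 rad, with all lugs still in. I'll back off, lift and open, let the gate fall back, and regrip. This time the fingers will close along the swing direction and turn with the gate.

Request:
{"fn": "move_arm", "kwargs": {"deltas": "-0.1 0 0 0 0 0 1; -0.2 0 0 0 0 0 1; -0.3 0 0 0 0 0 1; -0.4 0 0 0 0 0 1; -0.4 0 -0.2 0 0 0 1; -0.4 0 -0.4 0 0 0 1; -0.4 0 -0.6 0 0 0 1; -0.4 0 -0.8 0 0 0 0; -0.4 0 -0.8 0 0 0 -1; -0.4 0 -0.8 0 0 0 -1"}}

```text
time_s: 18.83
eef_pos: [0.4278, 0.1163, 0.2356]
tcp_rot: [0.996, -0.091, 0.001, -0.001]
ft_force: [0.3, -0.6, -0.7]
width: 0.418
grip_force: 0.0
```

Request:
{"fn": "move_arm", "kwargs": {"deltas": "0 0 0 0 0 -0.06 -1; 0 0 0 0 0 -0.12 -1; 0 0 0 0 0 -0.18 -1; 0 0 0 0 0 -0.25 -1; 0 0 0 0 0 -0.31 -1; 0 0 0 0 0 -0.37 -1; 0 0 0 0 0 -0.41 -1; 0 0 0 0 0 -0.41 -1; 0 0 0 0 0 -0.41 -1; 0 0 0 0 0 -0.41 -1"}}

```text
time_s: 19.67
eef_pos: [0.4273, 0.1156, 0.2339]
tcp_rot: [0.974, 0.228, -0.0, 0.0]
ft_force: [-0.2, -0.8, -0.2]
width: 1.003
grip_force: 0.0
```

```bash
python3 - <<'E'
from bench import bot
import cv2,numpy as np
o=bot.get_obs();print(o["eef_pos"],o["ft_force"],o["width"],o["time_s"],o["tcp_rot"])
a=bot.read_camera("side")["image"][150:320,190:380,::-1]
b=bot.read_camera("top")["image"][140:310,210:380,::-1]
r=lambda i:cv2.resize(i,(400,int(400*i.shape[0]/i.shape[1])),interpolation=cv2.INTER_CUBIC)
a,b=r(a),cv2.convertScaleAbs(r(b),alpha=1.8);h=max(len(a),len(b))
p=lambda i:np.vstack([i,np.zeros((h-len(i),400,3),np.uint8)])
cv2.imwrite("pics/both6.png",np.hstack([p(a),p(b)]))
E
```

```text
[0.42726802 0.11561592 0.23389165] [-0.22566424 -0.78521197 -0.15437383] 1.003199433249053 19.6667 [ 9.73703919e-01  2.27816966e-01 -3.28237573e-04  2.87428431e-05]
```

View pics/both6.png

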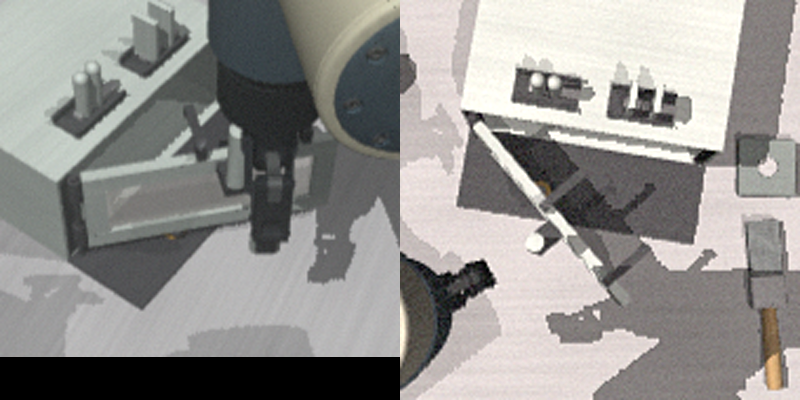

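The gate has dropped back to around 0.7–0.8 rad. The post top is visible in the top view at crop (536,242), i.e. full-frame (267.8,242.8).

```bash
python3 - <<'E'
from h import *
from bench import bot
c=bot.read_camera("top");cv2.imwrite("pics/t7.png",c["image"][...,::-1])
M=np.array([[.983,.1815],[-.1815,.983]]);t=np.array([.628,.077])
# current post top: bright low-saturation blob near the last position
g=c["image"].min(2)[225:262,255:285]
n,l,s,ce=cv2.connectedComponentsWithStats((g>g.max()*.85).astype(np.uint8));print(g.max(),s[1:].tolist(),(ce[1:]+[255,225]).round(1).tolist())
p=ray(c,(267.8,242.8),.198)[:2];b=M.T@(p-t)
print(p,b,np.hypot(*b),np.arctan2(-b[0],-b[1])-np.arctan2(.035,.15))
o=bot.get_obs();print(M.T@(o["eef_pos"][:2]-t),o["time_s"])
E
```

```text
142 [[18, 5, 12, 11, 50], [0, 7, 30, 30, 456], [29, 29, 1, 1, 1], [28, 31, 2, 1, 2], [22, 32, 2, 2, 2], [21, 35, 3, 1, 3], [25, 35, 1, 1, 1], [27, 35, 1, 1, 1], [29, 35, 1, 1, 1]] [[278.1, 235.0], [266.0, 247.8], [284.0, 254.0], [283.5, 256.0], [277.5, 257.5], [277.0, 260.0], [280.0, 260.0], [282.0, 260.0], [284.0, 260.0]]
[0.49003055 0.00828911] [-0.12315294 -0.09258426] 0.15407300793477988 0.6969232969614338
[-0.20410541  0.00157659] 19.8167
```

The post rests at θ = 0.70, and its radius matches the expected 154 mm. Moving over it, then descend and grip.

Request:
{"fn": "move_arm", "kwargs": {"deltas": "0.01 0.05 0 0 0 0 -1; 0.02 0.15 0 0 0 0 -1; 0.03 0.28 0 0 0 0 -1; 0.04 0.42 0 0 0 0 -1; 0.05 0.56 0 0 0 0 -1; 0.06 0.7 0 0 0 0 -1; 0.07 0.82 0 0 0 0 -1; 0.08 0.92 0 0 0 0 -1; 0.08 1 0 0 0 0 -1; 0.08 1 0 0 0 0 -1"}}

```text
time_s: 20.65
eef_pos: [0.4799, 0.0283, 0.2341]
tcp_rot: [0.974, 0.228, -0.0, 0.0]
ft_force: [-0.2, 0.2, -0.8]
width: 0.998
grip_force: 0.0
```

Request:
{"fn": "move_arm", "kwargs": {"deltas": "0 0.12 0 0 0 0 -1; 0 0.235 0 0 0 0 -1; 0 0.235 0.12 0 0 0 -1; 0 0.235 0.26 0 0 0 -1; 0 0.235 0.4 0 0 0 -1; 0 0.235 0.54 0 0 0 -1; 0 0.235 0.66 0 0 0 -1; 0 0.235 0.75 0 0 0 -1; 0 0.235 0.81 0 0 0 -1; 0 0.235 0.81 0 0 0 -1"}}

```text
time_s: 21.48
eef_pos: [0.4892, 0.0085, 0.1522]
tcp_rot: [0.973, 0.229, -0.001, -0.0]
ft_force: [-0.4, -0.3, -0.2]
width: 0.995
grip_force: 0.0
```

```bash
python3 - <<'E'
from bench import bot
import numpy as np
M=np.array([[.983,.1815],[-.1815,.983]]);o=bot.get_obs();print(M.T@(o["eef_pos"][:2]-[.628,.077]),o["eef_pos"],o["ft_force"])
th0=.70;a=.644
e=np.array([[np.cos(a),np.sin(a)],[np.sin(a),-np.cos(a)]])
f=lambda t:np.array([-.035*np.cos(t)-.15*np.sin(t),.035*np.sin(t)-.15*np.cos(t)])
for t in np.arange(.7,1.51,.05):print(round(t,2),(e@(f(t)-f(th0))*10).round(3),round((t-th0)/1.5708,3))
E
```

```text
[-0.12403033 -0.09255678] [0.48917241 0.00847551 0.15217703] [-0.42144772 -0.28371987 -0.18096704]
0.7 [0. 0.] 0.0
0.75 [ 0.002 -0.077] 0.032
0.8 [ 0.008 -0.154] 0.064
0.85 [ 0.018 -0.23 ] 0.095
0.9 [ 0.031 -0.306] 0.127
0.95 [ 0.049 -0.381] 0.159
1.0 [ 0.07  -0.455] 0.191
1.05 [ 0.095 -0.528] 0.223
1.1 [ 0.123 -0.6  ] 0.255
1.15 [ 0.155 -0.67 ] 0.286
1.2 [ 0.19  -0.738] 0.318
1.25 [ 0.229 -0.805] 0.35
1.3 [ 0.271 -0.869] 0.382
1.35 [ 0.316 -0.931] 0.414
1.4 [ 0.365 -0.991] 0.446
1.45 [ 0.416 -1.049] 0.477
1.5 [ 0.47  -1.104] 0.509
```

Request:
{"fn": "move_arm", "kwargs": {"deltas": "0 0 0 0 0 0 -0.6; 0 0 0 0 0 0 -0.3; 0 0 0 0 0 0 0; 0 0 0 0 0 0 0.2; 0 0 0 0 0 0 0.4; 0 0 0 0 0 0 0.6; 0 0 0 0 0 0 0.8; 0 0 0 0 0 0 1; 0 0 0 0 0 0 1; 0 0 0 0 0 0 1", "grip_force": 50}}

```text
time_s: 22.32
eef_pos: [0.4897, 0.0092, 0.1538]
tcp_rot: [0.973, 0.229, 0.0, -0.0]
ft_force: [-4.4, 3.3, 5.8]
width: 0.22
grip_force: 49.0
```

Request:
{"fn": "move_arm", "kwargs": {"deltas": "0.001 -0.038 0 0 0 0.016 1; 0.002 -0.077 0 0 0 0.032 1; 0.005 -0.115 0 0 0 0.048 1; 0.008 -0.154 0 0 0 0.064 1; 0.013 -0.192 0 0 0 0.08 1; 0.018 -0.23 0 0 0 0.095 1; 0.024 -0.268 0 0 0 0.111 1; 0.031 -0.306 0 0 0 0.127 1; 0.04 -0.343 0 0 0 0.143 1; 0.049 -0.381 0 0 0 0.159 1"}}

```text
time_s: 23.15
eef_pos: [0.4772, 0.0444, 0.1538]
tcp_rot: [0.994, 0.105, 0.0, 0.001]
ft_force: [-2.3, -1.1, 4.6]
width: 0.219
grip_force: 49.1
```

```bash
python3 - <<'E'
from bench import bot
import numpy as np
M=np.array([[.983,.1815],[-.1815,.983]]);o=bot.get_obs();b=M.T@(o["eef_pos"][:2]-[.628,.077]);print(b,np.hypot(*b),o["ft_force"],o["width"])
th0=.95;a=.644-.25
e=np.array([[np.cos(a),np.sin(a)],[np.sin(a),-np.cos(a)]])
f=lambda t:np.array([-.035*np.cos(t)-.15*np.sin(t),.035*np.sin(t)-.15*np.cos(t)])
for t in np.arange(1,1.51,.05):print(round(t,2),(e@(f(t)-f(th0))*10).round(3),round((t-th0)/1.5708,3))
E
```

```text
[-0.14235285 -0.05944305] 0.1542653868467047 [-2.31878323 -1.12171522  4.5914901 ] 0.21851323318186608
1.0 [ 0.002 -0.077] 0.032
1.05 [ 0.008 -0.154] 0.064
1.1 [ 0.018 -0.23 ] 0.095
1.15 [ 0.031 -0.306] 0.127
1.2 [ 0.049 -0.381] 0.159
1.25 [ 0.07  -0.455] 0.191
1.3 [ 0.095 -0.528] 0.223
1.35 [ 0.123 -0.6  ] 0.255
1.4 [ 0.155 -0.67 ] 0.286
1.45 [ 0.19  -0.738] 0.318
1.5 [ 0.229 -0.805] 0.35
```

Radius and forces are good. Swing on to 1.45 rad, then hold.

Request:
{"fn": "move_arm", "kwargs": {"deltas": "0.002 -0.077 0 0 0 0.032 1; 0.008 -0.154 0 0 0 0.064 1; 0.018 -0.23 0 0 0 0.095 1; 0.031 -0.306 0 0 0 0.127 1; 0.049 -0.381 0 0 0 0.159 1; 0.07 -0.455 0 0 0 0.191 1; 0.095 -0.528 0 0 0 0.223 1; 0.123 -0.6 0 0 0 0.255 1; 0.155 -0.67 0 0 0 0.286 1; 0.19 -0.738 0 0 0 0.318 1"}}

```text
time_s: 23.98
eef_pos: [0.4794, 0.1208, 0.1538]
tcp_rot: [0.99, -0.144, -0.001, 0.001]
ft_force: [-6.7, -0.7, 6.1]
width: 0.217
grip_force: 49.4
```

Request:
{"fn": "move_arm", "kwargs": {"deltas": "0 0 0 0 0 0 1; 0 0 0 0 0 0 1; 0 0 0 0 0 0 1; 0 0 0 0 0 0 1; 0 0 0 0 0 0 1; 0 0 0 0 0 0 1; 0 0 0 0 0 0 1; 0 0 0 0 0 0 1; 0 0 0 0 0 0 1; 0 0 0 0 0 0 1"}}

```text
time_s: 24.82
eef_pos: [0.4794, 0.1209, 0.1538]
tcp_rot: [0.99, -0.143, -0.001, 0.0]
ft_force: [-7.4, 0.7, 7.6]
width: 0.225
grip_force: 49.5
```

```bash
python3 - <<'E'
from bench import bot
import numpy as np
M=np.array([[.983,.1815],[-.1815,.983]]);o=bot.get_obs();b=M.T@(o["eef_pos"][:2]-[.628,.077]);print(b,np.hypot(*b),np.arctan2(-b[0],-b[1])-.229,o["ft_force"],o["width"],o["grip_force"],abs(o["joint_vel"]).max())
E
```

```text
[-0.15408077  0.01622456] 0.1549326315520164 1.446708767017296 [-7.4355422   0.65052299  7.63033351] 0.22451497948123317 49.46819722652435 0.001007680221275348
```

Gate at about 1.45 rad, still, with the post gripped (opening ≈ 19 mm). Handing in.

```bash
python3 -c "
from bench import bot
print(bot.hand_in())"
```

```text
the job is handed in; nothing more can be done
None
```

I squeezed in the round pegs, then the flat paddles, and handed in after about 25 s with the gate still at about 1.45 rad and its post gripped. On the first swing the fingers slipped off and the gate fell back to 0.7 rad, so I regripped; `bot.hand_in()` returned no verdict.

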